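# Start a UV cure: shut the lid, switch on, tap the middle time key

## Robot

A 6-joint arm with a two-finger parallel gripper is mounted at the origin on the work surface; the furniture and walls round the work are solid. World frame = base frame: x ahead of the robot, y to its left, z up, the work surface at z = 0. Lengths are in mm, angles in rad, forces in N, time in s.
With the tool pointing down it reaches from about 350 to 775 mm from the base axis. Payload 7.3 kg.
Tool frame: the origin (TCP) lies at the very end of the fingers, on their centre line; the grasp point (between the pads) lies bot.grip_point_offset behind it (bot.grip_point_offset is the distance from the TCP to the grasp point, in mm); z points along the fingers, y is the line along which they close (so a half turn about z gives the same grasp; the last joint's range is limited). The gripper opens to 92 mm and grips with 3 to 60 N. Pads are 19 mm wide; open, the fingers measure 130 mm over their backs; the gripper's body (75 mm by 190 mm) begins 47 mm behind the grasp point.
Start: joints at [1, 0.342, 1.524, -0, 1.275, -0.146], TCP at [216.361, 478.365, 226.741] pointing down, gripper open.
Joint ranges: [-2.53, 2.53], [-0.77, 2.02], [0.04, 2.7], [-1, 4.14], [0.28, 2.66], [-3.11, 3.11]. Speed limits (rad/s): [2.57, 2.57, 3.14, 3.14, 3.14, 3.14].

## Interface

Orientations are given as [roll, pitch, yaw] about the fixed x, y, z axes, in that order (R = Rz(yaw) Ry(pitch) Rx(roll)).
In Python, from plant import bot gives the robot as it stands. The module is installed in compiled form; this text tells all that it offers.
- The arm moves only by the tool carry_out, never from a script. Its argument "plan" is a list of rows, each an object of numbers: "tx", "ty", "tz": the shift along the world's x, y, z in mm; "rx", "ry", "rz": the turn, a rotation vector about the world's x, y, z in rad. A call has 1 to 12 rows; each row shifts and turns the commanded pose from where the row before left it; what a row does not reach is not made up. A row lasts 1/10 s, in which the tool goes at most 50 mm and 8.59 degrees, less where a joint would pass 70% of its speed; a pose out of reach is approached as far as the arm can. A call with a gripper value outside its range is refused whole. "gripper" is the closure, from 0 (fully open) to 1 (shut), set as the call begins (left out, the last holds). The fingers move at their own pace and stop on an object; the grip force is fixed at half the most. Time passes only in rows, so rows that do not move let the fingers close. It gives the time, the measured TCP pose, the force, the opening and the grip force at its end, in the units of the state.
- bot.get_obs(): the state, without advancing time (a new reading comes with each control period).
- bot.capture(name): name is "scene" or "top" or "wrist"; returns the picture (480x640x3 uint8, red, green, blue); there is no depth.
- bot.camera_model(name): a dict with "camera_matrix" (3x3 intrinsics, pixels), "dist" ([k1, k2, p1, p2, k3] as OpenCV has them; the pictures are not rectified), "R" (3x3) and "t" (3): a world point X has camera coordinates R X + t. Camera axes: x right, y down, z forward; pixel columns grow to the right and rows downward; lengths in mm; the calibration is good to about 2 mm. A picture is of the moment at which its call begins: read the wrist's pose just before it. camera_model takes no time and is no camera call; for the wrist camera it gives the pose at the moment of the call.
- bot.close_job(): hands the job in; it is judged then, once.
The state is a dict: "time": time; "joint_positions": joint angles; "dq": joint speeds; "tau": joint torques, N m; "tool_pos": TCP position; "tcp_rot": TCP orientation; "contact_force": force on the tool from outside, world axes, zero at the start; "moment": the same for the moment, N m; "grip_width": finger opening in mm; "finger_force": force on a finger pad.
Only numpy, scipy, OpenCV 4.12 (cv2) and the standard library are available. Lean on these libraries where they do the work, as an engineer would, in place of code of your own. Each camera call takes 0.05 s, during which the arm holds its last target. There are 200 camera calls.

## Task

The resin cup is already standing in the UV curing box. With closed fingertips, gently push the box's hinged lid down until it is fully shut, then switch the box on by pressing down the raised front half of its rocker switch, and then lightly tap the middle one of the three round time keys to start the lamps and let it spring back. The lamps must never be powered or started with the lid open; leave the other two keys, the cup and the tools alone, and do not pick anything up or raise the lid.

Things in the scene. Friction and masses are not known exactly. Their poses are not given: they have to be found in the camera images.
- uv_box: white UV resin curing box, 190 deep x 200 wide x 93 mm high shut; fixed. Origin at the centre of its underside on the bench; x points from the deck to the hinge (away from the operator), y to the operator's left, z up. Control deck: low front part, x -95 to -30 mm, top 50 mm above the bench; behind it the open chamber, x -30 to 95 mm, walls 5 mm thick, 85 mm high, under the lid
- lid (a joint): angle of the lid, 0 = fully shut, positive = front edge raised; starts 0.6 to 0.95 rad open. Flat panel 200 mm wide, 8 mm thick, white frame with amber window, reaching 134 mm from the hinge line to its rounded front lip. A friction hinge keeps it where it is left; pushing it down at the lip takes about 1 N until it meets the chamber walls
- lid_hinge (a point): middle of the lid's hinge line, at the rear top edge of the box, 89 mm above the bench; the hinge line runs along the box's y. The shut lid's top is 4 mm above it
- lid_lip (a point): middle of the upper face of the lid's front frame bar (16 mm wide), 122 mm from the hinge line; moves with the lid. A place to push
- rocker (a joint): angle of the mains rocker switch, 0 = off (front half raised), 0.34 rad = on (front half down, rear half raised). A stiff switch that stays where it is left, so press it right down; 2 to 4 N on the front half; counts as on beyond 0.25
- rocker_front (a point): on the black rocker switch at the left of the deck, 32 mm long (front to back) x 21 mm wide: middle of the raised front half's top when off, 60 mm above the bench, 14.5 mm in front of the pivot. Fixed to the box. Pressed down, the front half's top lies level 56 mm above the bench, 3 mm above its bezel. In the box's frame it lies 98 mm to +y and 6.5 mm to -x of key_middle_top
- key_middle (a joint): travel of the middle time key, 0 = out, 4 mm = fully pressed; needs 1.5 N to start and about 4.5 N to press fully, springs back. Counts as tapped beyond 2 mm
- key_middle_top (a point): top centre of the middle key when out: black round key, diameter 17 mm, standing 7 mm above the deck, 57 mm above the bench. Fixed to the box. The three keys lie in a row along the box's y, 36 mm apart, at the right of the deck, their centres 26 mm in front of the shut lid's lip
- key_left (a joint): travel of the left key (toward the rocker), same kind; not to be pressed
- key_right (a joint): travel of the right key, same kind; not to be pressed
- resin_cup: small brown round cup, 24 mm across, 12 mm high, standing loose on the round stage in the chamber; origin at the centre of its underside, which starts 36 mm above the bench
- tweezers: steel tweezers, 126 x 13 x 8 mm, loose on the bench; leave alone
- flat_pliers: red-handled flat-nose pliers, 147 x 48 x 11 mm, loose on the bench; leave alone
- lidded_tin: round lidded tin, 64 mm across, 24 mm high, loose on the bench; leave alone
- yellow_file: needle file with yellow handle, 141 x 11 x 9 mm, loose on the bench; leave alone

How it is judged (in metres and radians):
On the way, in this order (a step that is already met when the one before it is completed fails the run):
1. the lid is fully shut (value of joint lid below 0.04 rad), for 0.2 s.
2. the rocker is switched on (value of joint rocker above 0.25 rad), for 0.2 s.
3. the middle key is tapped (value of joint key_middle above 0.002 m), for 0.02 s.
At the end, for the whole second after the job is handed in: The lid is shut (within 0.04 rad), the rocker is on (beyond 0.25 rad), all three keys have sprung back (under 1 mm), the cup stands within 6 mm of where it stood (value of joint lid below 0.04 rad and value of joint rocker above 0.25 rad and value of joint each of key_left, key_middle, key_right below 0.001 m and distance of resin_cup from where it was at the start of the episode below 0.006 m and linear speed of resin_cup below 0.02 m/s); the robot touches nothing.
It fails at once if the rocker is switched over while the lid is open (over 0.08 rad) (value of joint rocker above 0.17 rad and value of joint lid above 0.08 rad).
It fails at once if the left or right key is pressed (over 1.5 mm), or any key while the lid is open or the rocker is off (value of joint any of key_left, key_right above 0.0015 m or (value of joint key_middle above 0.0015 m and (value of joint lid above 0.08 rad or value of joint rocker below 0.17 rad))).
It fails at once if the box, its lid or controls are pushed with more than 50 N (contact force between any of the fingers, the arm and uv_box above 50 N).
It fails at once if the lid is raised (beyond 1.05 rad) (value of joint lid above 1.05 rad).
It fails at once if the cup is touched or shifted (over 8 mm), or a tool or the tin is shifted (over 20 mm) or picked up (distance of resin_cup from where it was at the start of the episode above 0.008 m or contact force between the fingers and resin_cup above 0.3 N or distance of any of tweezers, flat_pliers, lidded_tin, yellow_file from where it was at the start of the episode above 0.02 m).
It also fails if it takes over 54 s, if anything falls off the work surface, if the arm or the gripper's body presses on something with over 40 N, if the wrist force passes 120 N, or if a joint passes its speed limit or range.

## Working session

There is one attempt and no reset: what is moved stays moved. The work goes in short steps, Python scripts to look and compute and a tool call to move; the robot and the scene stay as the last step left them, time stands still between calls to the robot, and variables do not carry over. Pictures are saved under pics/ and viewed, at most 10 in all, crops included, and the job is handed in when it is done.

Besides the shell and the picture viewer there is one more tool, called as name([rows], argument=value, ...), one row to a line, values as JSON. carry_out: Moves the arm, as the interface text tells. Its arguments: {"type":"object","properties":{"plan":{"type":"array"},"gripper":{"type":"number"}},"required":["plan"]}

```bash
mkdir -p pics
python3 - <<'E'
from plant import bot
import cv2
for n in("scene","top"):
    cv2.imwrite(f"pics/{n}0.png",bot.capture(n)[:,:,::-1])
    m=bot.camera_model(n);print(n,m)
o=bot.get_obs();print(o,bot.grip_point_offset)
E
```

```text
scene {'camera_matrix': array([[451.91102152,   0.        , 313.70849849],
       [  0.        , 451.91102152, 239.72168012],
       [  0.        ,   0.        ,   1.        ]]), 'dist': array([-0.02781599,  0.        ,  0.        ,  0.        ,  0.        ]), 'R': array([[ 0.63070891, -0.77598659,  0.0071465 ],
       [-0.50419215, -0.41676478, -0.7563712 ],
       [ 0.58991232,  0.47344685, -0.65410361]]), 't': array([-172.67390724,  397.24628417,  537.36911885])}
top {'camera_matrix': array([[572.70052375,   0.        , 327.3873303 ],
       [  0.        , 572.70052375, 243.91651878],
       [  0.        ,   0.        ,   1.        ]]), 'dist': array([-0.16571913,  0.        ,  0.        ,  0.        ,  0.        ]), 'R': array([[-0.02324782, -0.99956896, -0.0179283 ],
       [-0.98897542,  0.02561735, -0.14584708],
       [ 0.14624349,  0.01434002, -0.98914468]]), 't': array([179.08240302, 492.62450084, 881.16313065])}
{'time': 0.1, 'joint_positions': array([ 1.00001291e+00,  3.42637488e-01,  1.52490634e+00, -4.74838058e-06,
        1.27535743e+00, -1.45986355e-01]), 'dq': array([-0.00043669, -0.00062642, -0.00278441, -0.00085367,  0.00160626,
       -0.00170477]), 'tau': array([ 1.73630360e-03, -4.32003880e+01, -2.44695443e+01,  7.20090070e-02,
        5.26188430e-02, -9.12762721e-05]), 'tool_pos': array([216.15843503, 478.05886141, 226.12780513]), 'tcp_rot': array([-3.14029731e+00, -1.85868083e-04,  2.71679685e+00]), 'contact_force': array([-0.54283538,  0.4457783 , -0.47914976]), 'moment': array([-0.0043818 , -0.01383952, -0.05405651]), 'finger_force': 0.0, 'grip_width': 92.00104281991113} 18.8
```

View pics/top0.png

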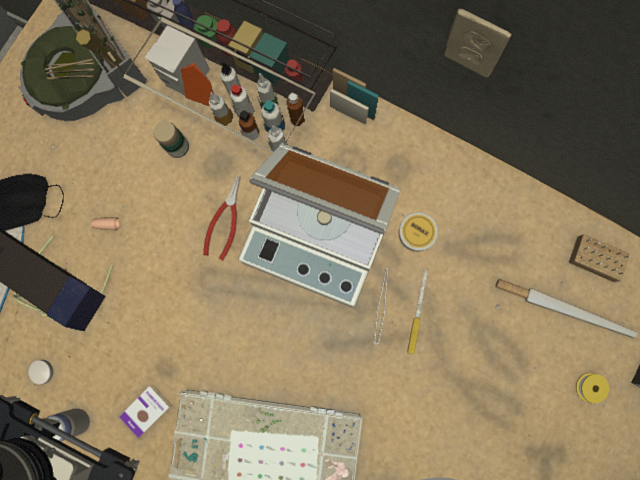

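View pics/scene0.png

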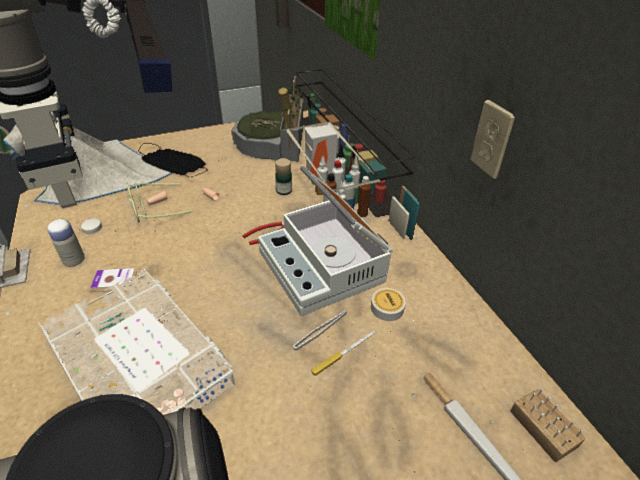

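The top view shows the box with its rocker at about (269,250) and keys at (304,270), (324,278) and (346,287). The lid is open, with its front lip around (250,180)-(385,228). I'll enlarge both pictures to read these more closely.

Run:
```python
import cv2
a=cv2.imread("pics/top0.png")[140:310,230:410];cv2.imwrite("pics/tc.png",cv2.resize(a,None,fx=4.4,fy=3.5*4.4/4.4,interpolation=2) if 0 else cv2.resize(a,(720,680))[:600] if 0 else cv2.resize(a,None,fx=3.5,fy=3.5,interpolation=2))
a=cv2.imread("pics/scene0.png")[160:320,240:420];cv2.imwrite("pics/sc.png",cv2.resize(a,None,fx=3.5,fy=3.5,interpolation=2))
```

```text
(no output)
```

View pics/tc.png

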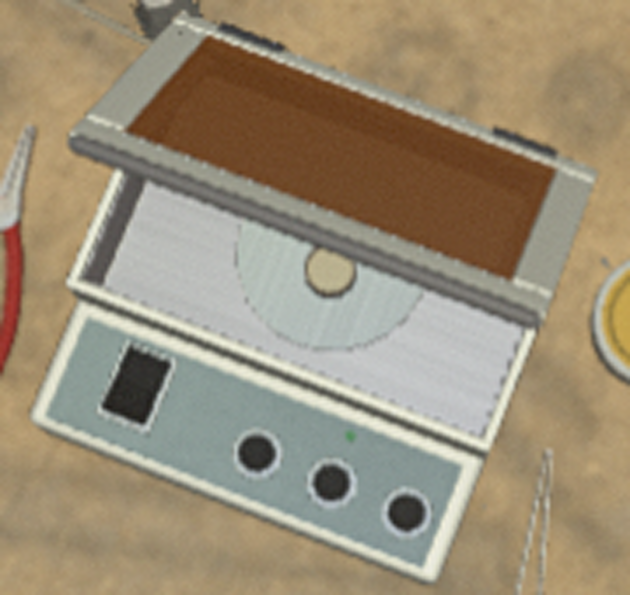

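View pics/sc.png

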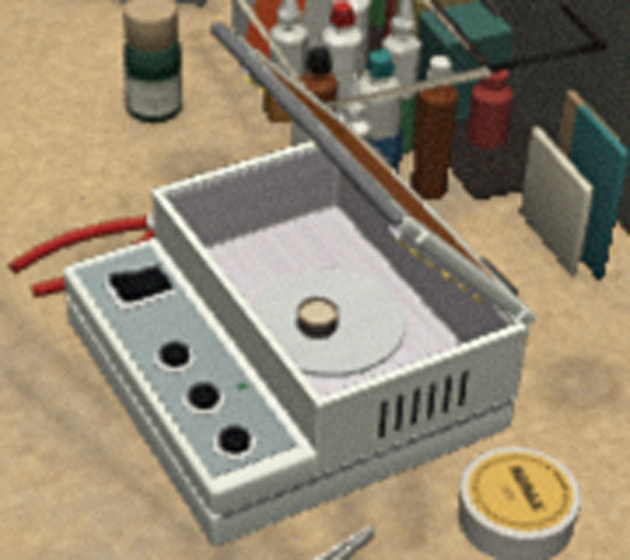

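```bash
cat > h.py <<'E'
import numpy as np,cv2
from plant import bot
def proj(n,P,m=None):
    m=m or bot.camera_model(n)
    return cv2.projectPoints(np.array(P,float).reshape(-1,1,3),cv2.Rodrigues(m["R"])[0],m["t"],m["camera_matrix"],m["dist"])[0][:,0]
E
python3 - <<'E'
from h import *
from scipy.optimize import least_squares
T=np.array([[257,453],[331,482],[406,511],[136,385],[35,418],[435,580],[73,140],[545,318]])/3.5+[230,140]
S=np.array([[174,353],[204,395],[234,438],[140,285],[68,270],[214,492],[218,30]])/3.5+[240,160]
mt,ms=bot.camera_model("top"),bot.camera_model("scene")
def pts(p):
    x,y,w,ky,a=p;c,s=np.cos(a),np.sin(a)
    lx,lz=95-134*c,89+134*s
    B=np.array([[-65,ky+36,57],[-65,ky,57],[-65,ky-36,57],[-57,ky+98,56],[-95,100,50],[-95,-100,50],[lx,100,lz],[lx,-100,lz]])
    R=np.array([[np.cos(w),-np.sin(w),0],[np.sin(w),np.cos(w),0],[0,0,1]])
    return B@R.T+[x,y,0]
def f(p):
    P=pts(p);return np.r_[(proj("",P,mt)-T).ravel(),(proj("",P[:7],ms)-S).ravel()]
r=least_squares(f,[500,200,-.4,-40,.8],x_scale=[100,100,1,50,1],loss="soft_l1")
print(r.x,r.cost);print(f(r.x).reshape(-1,2).round(1))
x,y,w,ky,a=r.x
R=np.array([[np.cos(w),-np.sin(w)],[np.sin(w),np.cos(w)]])
W=lambda q:(R@q+[x,y]).round(1)
print("key",W([-65,ky]),"rock",W([-71.5,ky+98]),"hinge",W([95,0]),"shutlip",W([95-122,0]),"openlip",W([95-122*np.cos(a)-4*np.sin(a),0]),89+122*np.sin(a)+4*np.cos(a), "xdir",R[:,0])
E
```

```text
[ 5.15976460e+02  1.80671510e+02 -4.06661419e-01 -3.75908227e+01
  8.89759234e-01] 22.613219356974938
[[ 0.  -0.6]
 [ 0.3 -0.3]
 [ 0.3 -0. ]
 [ 0.2 -0.4]
 [-2.5  3.5]
 [ 0.6  4.7]
 [-1.  -0.4]
 [ 1.4  2.4]
 [ 1.1 -0.8]
 [ 0.8 -1. ]
 [ 1.  -0.7]
 [ 1.2 -1.1]
 [-3.  -0.3]
 [-1.6  2. ]
 [-0.5 -4.3]]
key [441.4 171.9] rock [474.2 264.4] hinge [603.2 143.1] shutlip [491.2 191.4] openlip [529.8 174.7] 186.30265881985846 xdir [ 0.9184465  -0.39554523]
```

carry_out([
  {"tx":24,"ty":-22},
  {"tx":27,"ty":-26},
  {"tx":27,"ty":-26},
  {"tx":27,"ty":-26},
  {"tx":27,"ty":-26},
  {"tx":27,"ty":-26},
  {"tx":27,"ty":-26},
  {"tx":27,"ty":-26},
  {"tx":27,"ty":-26},
  {"tx":27,"ty":-26},
  {"tx":27,"ty":-26},
  {"tx":27,"ty":-25,"rz":0.018},
], gripper=1)

```text
invalid input at $.plan[0]: expected keys tx, ty, tz, rx, ry, rz
```

Run:
```python
from h import *
o=bot.get_obs();print(o["tool_pos"],o["tcp_rot"],o["contact_force"],o["grip_width"],o["time"])
a=bot.capture("scene")[100:320,200:440,::-1];b=bot.capture("wrist")[:,:,::-1]
a=cv2.resize(a,None,fx=2,fy=2,interpolation=2)
o2=np.zeros((480,800,3),np.uint8);o2[:440,:480]=a;o2[:240,480:]=cv2.resize(b,(320,240));cv2.imwrite("pics/c1.png",o2)
p,w=[515.98,180.67],-.4067
c,s=np.cos(w),np.sin(w)
for t in np.linspace(.95,0,11):
    X=95-124*np.cos(t)-4*np.sin(t)+9.5-6.5*(1-t/.95)
    print(round(t,3),np.round([p[0]+c*X,p[1]+s*X,89+124*np.sin(t)+4*np.cos(t)],1))
```

```text
[216.15843503 478.05886141 226.12780513] [-3.14029731e+00 -1.85868083e-04  2.71679685e+00] [-0.54283538  0.4457783  -0.47914976] 92.00104281991113 0.1
0.95 [542.7 169.2 192.2]
0.855 [533.9 173.  185.2]
0.76 [525.7 176.5 177.3]
0.665 [518.3 179.7 168.7]
0.57 [511.7 182.5 159.3]
0.475 [506.  185.  149.3]
0.38 [501.3 187.  138.7]
0.285 [497.5 188.6 127.7]
0.19 [494.7 189.9 116.3]
0.095 [492.9 190.6 104.7]
0.0 [492.1 191.   93. ]
```

View pics/c1.png

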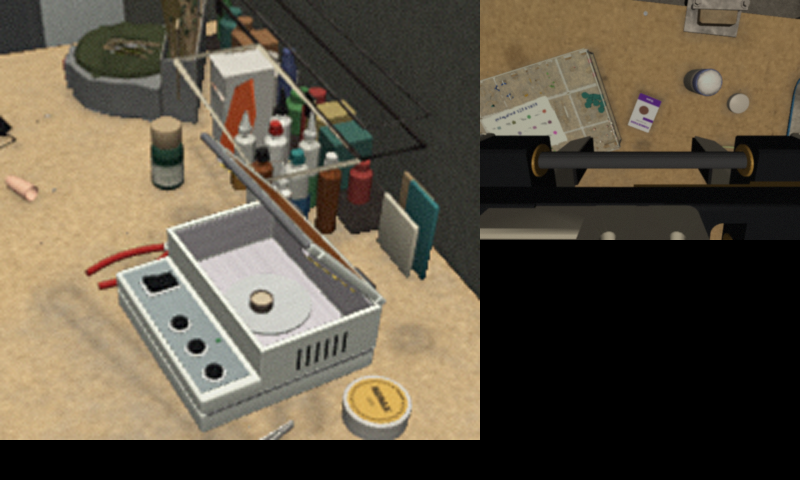

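The move was refused because every row needs all six keys, so this picture shows the scene unchanged. I'll send it again with full rows.

carry_out([
  {"tx":24,"ty":-22,"tz":0,"rx":0,"ry":0,"rz":0},
  {"tx":27,"ty":-26,"tz":0,"rx":0,"ry":0,"rz":0},
  {"tx":27,"ty":-26,"tz":0,"rx":0,"ry":0,"rz":0},
  {"tx":27,"ty":-26,"tz":0,"rx":0,"ry":0,"rz":0},
  {"tx":27,"ty":-26,"tz":0,"rx":0,"ry":0,"rz":0},
  {"tx":27,"ty":-26,"tz":0,"rx":0,"ry":0,"rz":0},
  {"tx":27,"ty":-26,"tz":0,"rx":0,"ry":0,"rz":0},
  {"tx":27,"ty":-26,"tz":0,"rx":0,"ry":0,"rz":0},
  {"tx":27,"ty":-26,"tz":0,"rx":0,"ry":0,"rz":0},
  {"tx":27,"ty":-26,"tz":0,"rx":0,"ry":0,"rz":0},
  {"tx":27,"ty":-26,"tz":0,"rx":0,"ry":0,"rz":0},
  {"tx":27,"ty":-25,"tz":0,"rx":0,"ry":0,"rz":0.018},
], gripper=1)

```text
time: 1.4
tool_pos: [538.2, 170.0, 226.6]
tcp_rot: [-3.142, -0.0, 2.735]
contact_force: [-0.4, 1.2, 0.1]
grip_width: 2.1
finger_force: 0.0
```

Run:
```python
from h import *
o=bot.get_obs();print(o["tool_pos"],o["tcp_rot"],o["contact_force"],o["grip_width"],o["time"])
a=bot.capture("scene")[100:320,200:440,::-1];b=bot.capture("wrist")[:,:,::-1]
a=cv2.resize(a,None,fx=2,fy=2,interpolation=2)
o2=np.zeros((480,800,3),np.uint8);o2[:440,:480]=a;o2[:240,480:]=cv2.resize(b,(320,240));cv2.imwrite("pics/c2.png",o2)
```

```text
[538.23607077 170.02420153 226.57190199] [-3.14151073e+00 -3.09115890e-04  2.73479052e+00] [-0.40971976  1.19798421  0.12501627] 2.129134350515513 1.4
```

View pics/c2.png

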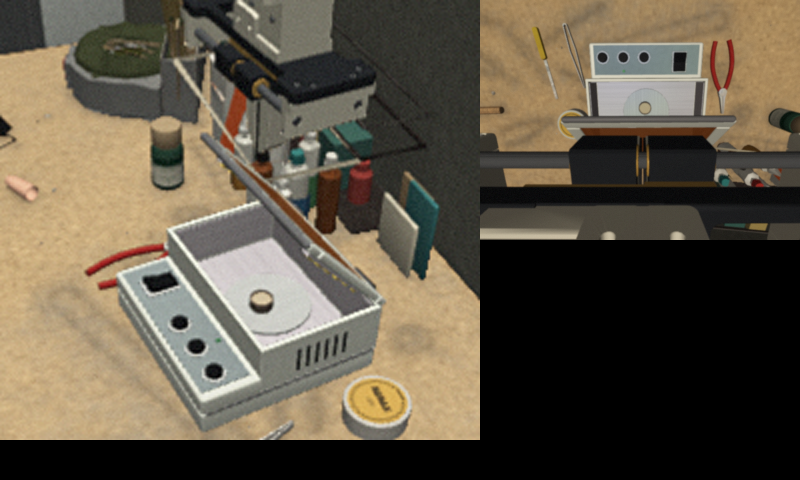

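The wrist view shows the closed fingers centred just behind the lid lip and square to the box. Next I lower onto the lip and follow its arc.

carry_out([
  {"tx":0,"ty":0,"tz":-10,"rx":0,"ry":0,"rz":0},
  {"tx":0,"ty":0,"tz":-10,"rx":0,"ry":0,"rz":0},
  {"tx":0,"ty":0,"tz":-8,"rx":0,"ry":0,"rz":0},
  {"tx":0,"ty":0,"tz":-6,"rx":0,"ry":0,"rz":0},
  {"tx":-2,"ty":1,"tz":-4,"rx":0,"ry":0,"rz":0},
  {"tx":-3,"ty":1,"tz":-4,"rx":0,"ry":0,"rz":0},
  {"tx":-4,"ty":2,"tz":-4,"rx":0,"ry":0,"rz":0},
  {"tx":-4,"ty":2,"tz":-4,"rx":0,"ry":0,"rz":0},
  {"tx":-4,"ty":2,"tz":-4,"rx":0,"ry":0,"rz":0},
  {"tx":-3,"ty":1,"tz":-4,"rx":0,"ry":0,"rz":0},
])

```text
time: 2.5
tool_pos: [517.3, 180.8, 168.5]
tcp_rot: [3.141, 0.001, 2.735]
contact_force: [0.4, 1.3, 1.6]
grip_width: 0.5
finger_force: 0.6
```

Run:
```python
from h import *
o=bot.get_obs();print(o["tool_pos"],o["contact_force"],o["grip_width"],o["time"])
a=bot.capture("scene")[100:320,200:440,::-1];b=bot.capture("wrist")[:,:,::-1]
a=cv2.resize(a,None,fx=2,fy=2,interpolation=2)
o2=np.zeros((480,800,3),np.uint8);o2[:440,:480]=a;o2[:240,480:]=cv2.resize(b,(320,240));cv2.imwrite("pics/c3.png",o2)
```

```text
[517.32803987 180.76096195 168.53658523] [0.42445867 1.32541243 1.60463558] 0.47054437253035236 2.5
```

View pics/c3.png

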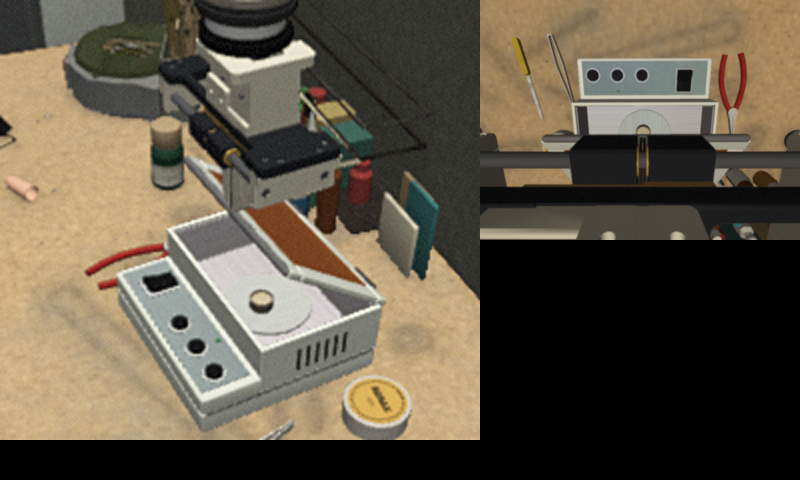

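The lid is coming down with the fingertips on its lip, and the force is about 1.6 N. I'll continue along the arc.

carry_out([
  {"tx":-4,"ty":1.5,"tz":-5,"rx":0,"ry":0,"rz":0},
  {"tx":-3,"ty":1,"tz":-5,"rx":0,"ry":0,"rz":0},
  {"tx":-3,"ty":1.5,"tz":-5,"rx":0,"ry":0,"rz":0},
  {"tx":-3,"ty":1,"tz":-6,"rx":0,"ry":0,"rz":0},
  {"tx":-3,"ty":1,"tz":-6,"rx":0,"ry":0,"rz":0},
  {"tx":-2,"ty":1,"tz":-6,"rx":0,"ry":0,"rz":0},
  {"tx":-2,"ty":1,"tz":-6,"rx":0,"ry":0,"rz":0},
  {"tx":-2,"ty":1,"tz":-6,"rx":0,"ry":0,"rz":0},
  {"tx":-1,"ty":0.5,"tz":-6,"rx":0,"ry":0,"rz":0},
  {"tx":-1,"ty":0.5,"tz":-6,"rx":0,"ry":0,"rz":0},
  {"tx":-1,"ty":0,"tz":-6,"rx":0,"ry":0,"rz":0},
  {"tx":0,"ty":0,"tz":-5,"rx":0,"ry":0,"rz":0},
])

```text
time: 3.8
tool_pos: [492.2, 190.4, 100.2]
tcp_rot: [3.142, -0.0, 2.735]
contact_force: [-0.7, 0.1, 1.3]
grip_width: 0.4
finger_force: 0.5
```

carry_out([
  {"tx":0,"ty":0,"tz":-3,"rx":0,"ry":0,"rz":0},
  {"tx":0,"ty":0,"tz":-2,"rx":0,"ry":0,"rz":0},
  {"tx":0,"ty":0,"tz":0,"rx":0,"ry":0,"rz":0},
])

```text
time: 4.1
tool_pos: [492.4, 190.3, 95.5]
tcp_rot: [-3.141, -0.0, 2.735]
contact_force: [0.4, 0.2, 0.4]
grip_width: 0.5
finger_force: 0.0
```

carry_out([
  {"tx":0,"ty":0,"tz":-1.5,"rx":0,"ry":0,"rz":0},
  {"tx":0,"ty":0,"tz":-1,"rx":0,"ry":0,"rz":0},
  {"tx":0,"ty":0,"tz":0,"rx":0,"ry":0,"rz":0},
])

```text
time: 4.4
tool_pos: [492.5, 190.4, 93.3]
tcp_rot: [3.141, 0.0, 2.735]
contact_force: [-1.3, -0.4, 0.4]
grip_width: 0.3
finger_force: 0.0
```

carry_out([
  {"tx":0,"ty":0,"tz":-0.7,"rx":0,"ry":0,"rz":0},
  {"tx":0,"ty":0,"tz":0,"rx":0,"ry":0,"rz":0},
])

```text
time: 4.6
tool_pos: [492.5, 190.4, 93.2]
tcp_rot: [3.141, 0.001, 2.735]
contact_force: [-2.3, -1.0, 6.1]
grip_width: 0.4
finger_force: 2.8
```

The force rose at z = 93.2, which matches the shut lid's 93 mm top. I'll press slightly more, lift, and move over the rocker.

carry_out([
  {"tx":0,"ty":0,"tz":-0.4,"rx":0,"ry":0,"rz":0},
  {"tx":0,"ty":0,"tz":0,"rx":0,"ry":0,"rz":0},
  {"tx":0,"ty":0,"tz":10,"rx":0,"ry":0,"rz":0},
  {"tx":0,"ty":0,"tz":15,"rx":0,"ry":0,"rz":0},
  {"tx":-4,"ty":18,"tz":0,"rx":0,"ry":0,"rz":0},
  {"tx":-5,"ty":19,"tz":0,"rx":0,"ry":0,"rz":0},
  {"tx":-5,"ty":19,"tz":0,"rx":0,"ry":0,"rz":0},
  {"tx":-4,"ty":18,"tz":0,"rx":0,"ry":0,"rz":0},
  {"tx":0,"ty":0,"tz":0,"rx":0,"ry":0,"rz":0},
])

```text
time: 5.5
tool_pos: [474.0, 266.1, 117.6]
tcp_rot: [3.141, 0.0, 2.737]
contact_force: [0.3, -0.6, 0.4]
grip_width: 0.3
finger_force: 0.0
```

Run:
```python
from h import *
o=bot.get_obs();print(o["tool_pos"],o["contact_force"],o["time"])
a=bot.capture("scene")[140:320,220:420,::-1].copy();
b=bot.capture("wrist")[:,:,::-1].copy()
for P in ([474.2,264.4,60],[441.4,171.9,57]):
    q=proj("scene",P)[0]-[220,140];cv2.circle(a,tuple(int(v) for v in q),1,(0,0,255),-1)
    q=proj("wrist",P)[0];print(q);cv2.circle(b,tuple(int(v) for v in q),2,(0,0,255),-1)
a=cv2.resize(a,(400,360),interpolation=2)
o2=np.zeros((480,800,3),np.uint8);o2[:360,:400]=a;o2[:300,400:]=cv2.resize(b,(400,300));cv2.imwrite("pics/c4.png",o2)
```

```text
[473.96645923 266.07605951 117.57024355] [ 0.29536969 -0.640382    0.42317907] 5.5
[325.39947792 258.00446838]
[171.60216804 265.99666904]
```

View pics/c4.png

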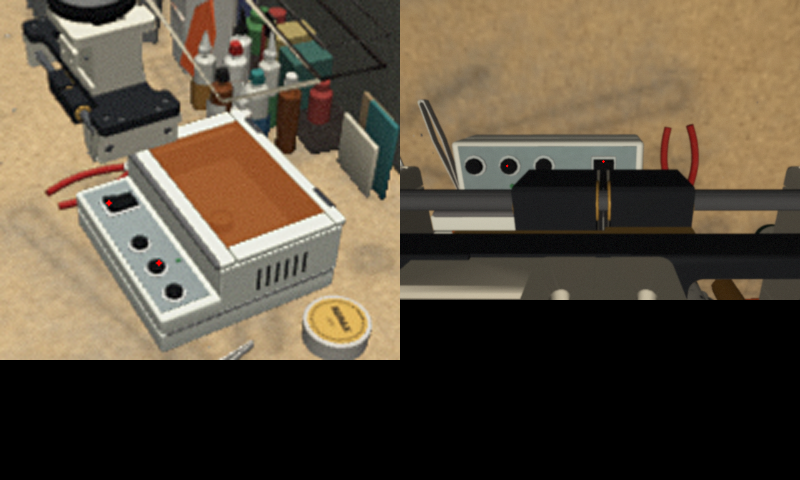

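The lid is shut flat, and the projected marks sit on the rocker's front half and the middle key's centre in the wrist view. Next I press the rocker.

carry_out([
  {"tx":0,"ty":-1.5,"tz":-15,"rx":0,"ry":0,"rz":0},
  {"tx":0,"ty":0,"tz":-20,"rx":0,"ry":0,"rz":0},
  {"tx":0,"ty":0,"tz":-15,"rx":0,"ry":0,"rz":0},
  {"tx":0,"ty":0,"tz":-5,"rx":0,"ry":0,"rz":0},
  {"tx":0,"ty":0,"tz":-2,"rx":0,"ry":0,"rz":0},
  {"tx":0,"ty":0,"tz":-2,"rx":0,"ry":0,"rz":0},
  {"tx":0,"ty":0,"tz":-1.5,"rx":0,"ry":0,"rz":0},
  {"tx":0,"ty":0,"tz":0,"rx":0,"ry":0,"rz":0},
])

```text
time: 6.4
tool_pos: [474.6, 263.0, 57.1]
tcp_rot: [3.141, 0.001, 2.735]
contact_force: [-1.3, -0.2, 2.0]
grip_width: 0.3
finger_force: 0.8
```

carry_out([
  {"tx":0,"ty":0,"tz":-0.7,"rx":0,"ry":0,"rz":0},
  {"tx":0,"ty":0,"tz":-0.5,"rx":0,"ry":0,"rz":0},
  {"tx":0,"ty":0,"tz":0,"rx":0,"ry":0,"rz":0},
])

```text
time: 6.7
tool_pos: [474.6, 263.1, 56.2]
tcp_rot: [3.141, 0.001, 2.735]
contact_force: [-2.8, -0.5, 6.8]
grip_width: 0.3
finger_force: 3.4
```

carry_out([
  {"tx":0,"ty":0,"tz":-0.5,"rx":0,"ry":0,"rz":0},
  {"tx":0,"ty":0,"tz":0,"rx":0,"ry":0,"rz":0},
])

```text
time: 6.9
tool_pos: [474.6, 263.1, 56.1]
tcp_rot: [3.141, 0.001, 2.735]
contact_force: [-4.1, -1.2, 10.3]
grip_width: 0.5
finger_force: 5.2
```

The rocker bottomed out at 56.1, against an expected 56 mm. I'll lift, move over the middle key and check.

carry_out([
  {"tx":0,"ty":0,"tz":0,"rx":0,"ry":0,"rz":0},
  {"tx":0,"ty":0,"tz":10,"rx":0,"ry":0,"rz":0},
  {"tx":0,"ty":0,"tz":20,"rx":0,"ry":0,"rz":0},
  {"tx":0,"ty":0,"tz":20,"rx":0,"ry":0,"rz":0},
  {"tx":-8,"ty":-22,"tz":0,"rx":0,"ry":0,"rz":0},
  {"tx":-9,"ty":-24,"tz":0,"rx":0,"ry":0,"rz":0},
  {"tx":-8,"ty":-23,"tz":0,"rx":0,"ry":0,"rz":0},
  {"tx":-8,"ty":-22,"tz":0,"rx":0,"ry":0,"rz":0},
  {"tx":0,"ty":0,"tz":0,"rx":0,"ry":0,"rz":0},
])

```text
time: 7.8
tool_pos: [440.8, 170.1, 105.3]
tcp_rot: [-3.141, 0.0, 2.733]
contact_force: [-1.0, 0.7, -0.6]
grip_width: 0.7
finger_force: 0.0
```

Run:
```python
from h import *
o=bot.get_obs();print(o["tool_pos"],o["tcp_rot"],o["contact_force"],o["time"])
a=bot.capture("scene")[200:300,250:350,::-1].copy();
b=bot.capture("wrist")[:,:,::-1].copy()
P=np.array([441.4,171.9,57])
q=proj("wrist",P)[0];print(q);cv2.circle(b,tuple(int(v) for v in q),2,(0,0,255),-1)
o2=np.zeros((480,800,3),np.uint8);o2[:400,:400]=cv2.resize(a,(400,400),interpolation=2);o2[:360,400:]=cv2.resize(b[150:330,220:420],(400,360));cv2.imwrite("pics/c5.png",o2)
```

```text
[440.81319573 170.13253644 105.33522232] [-3.14114602e+00  8.68934278e-05  2.73287193e+00] [-0.99898999  0.68894185 -0.59845705] 7.8
[324.78899568 261.5436555 ]
```

View pics/c5.png

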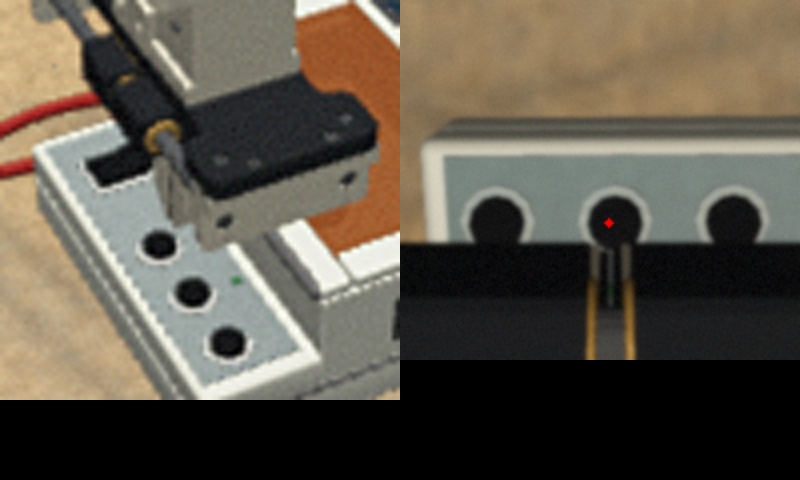

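The key-row mark lies within about 1.7 mm of the middle key's centre, and the key is slightly to the rocker side, so I'll correct a little and tap.

carry_out([
  {"tx":1,"ty":2.5,"tz":-15,"rx":0,"ry":0,"rz":0},
  {"tx":0,"ty":0,"tz":-18,"rx":0,"ry":0,"rz":0},
  {"tx":0,"ty":0,"tz":-10,"rx":0,"ry":0,"rz":0},
  {"tx":0,"ty":0,"tz":-4,"rx":0,"ry":0,"rz":0},
  {"tx":0,"ty":0,"tz":-2,"rx":0,"ry":0,"rz":0},
  {"tx":0,"ty":0,"tz":-2,"rx":0,"ry":0,"rz":0},
  {"tx":0,"ty":0,"tz":0,"rx":0,"ry":0,"rz":0},
])

```text
time: 8.6
tool_pos: [442.5, 174.7, 54.3]
tcp_rot: [3.141, 0.0, 2.735]
contact_force: [-1.4, 1.8, 3.8]
grip_width: 0.6
finger_force: 1.6
```

carry_out([
  {"tx":0,"ty":0,"tz":-0.7,"rx":0,"ry":0,"rz":0},
  {"tx":0,"ty":0,"tz":0,"rx":0,"ry":0,"rz":0},
])

```text
time: 8.8
tool_pos: [442.6, 174.6, 53.6]
tcp_rot: [3.141, 0.001, 2.735]
contact_force: [-2.3, 1.8, 3.2]
grip_width: 0.6
finger_force: 2.0
```

carry_out([
  {"tx":0,"ty":0,"tz":10,"rx":0,"ry":0,"rz":0},
  {"tx":0,"ty":0,"tz":25,"rx":0,"ry":0,"rz":0},
  {"tx":0,"ty":0,"tz":35,"rx":0,"ry":0,"rz":0},
  {"tx":-20,"ty":0,"tz":35,"rx":0,"ry":0,"rz":0},
  {"tx":-30,"ty":0,"tz":20,"rx":0,"ry":0,"rz":0},
  {"tx":-25,"ty":0,"tz":10,"rx":0,"ry":0,"rz":0},
  {"tx":0,"ty":0,"tz":0,"rx":0,"ry":0,"rz":0},
  {"tx":0,"ty":0,"tz":0,"rx":0,"ry":0,"rz":0},
])

```text
time: 9.6
tool_pos: [367.8, 174.3, 189.1]
tcp_rot: [3.14, 0.002, 2.735]
contact_force: [0.5, 0.0, 0.1]
grip_width: 0.6
finger_force: 0.0
```

Run:
```python
from h import *
a=bot.capture("scene")[160:320,240:420,::-1];cv2.imwrite("pics/c6.png",cv2.resize(a,None,fx=3.5,fy=3.5,interpolation=2))
```

```text
(no output)
```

View pics/c6.png

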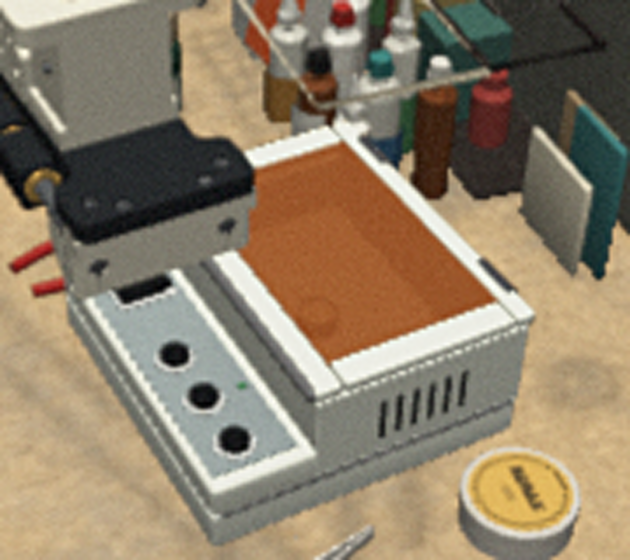

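The lid is shut, all three keys are out at (174,353), (204,395) and (234,438), and the cup is visible in place under the window. The arm is clear, so I'll hand in.

```bash
python3 -c "
from plant import bot
print(bot.close_job())"
```

```text
the job is handed in; nothing more can be done
None
```

I shut the lid, switched the rocker on, tapped the middle key and let it spring back, then moved the arm clear and handed the job in at about 10 s; the hand-in returned no verdict, so I don't know how it was judged.

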